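Reset the range ring of a stirrer's nested speed control

ROBOT

A 6-joint arm with a two-finger parallel gripper is mounted at the origin on the work surface. World frame = base frame: x ahead of the robot, y to its left, z up, the work surface at z = 0. Lengths are in m, angles in degrees, forces in N, time in s.
With the tool pointing down it reaches from about 0.25 to 0.725 m from the base axis. Payload 4 kg.
Tool frame: the origin (TCP) lies between the finger pads; the fingertips stand tip_reach ahead of it and the grasp point (between the pads) lies 2 mm behind it (tip_reach is the distance from the TCP to the fingertips, in m); z points along the fingers, x is the direction in which the jaws open and shut, and the axes are right-handed (so a half turn about z gives the same grasp; the last joint's range is limited). The gripper opens to 85 mm and grips with 20 to 120 N. Pads are 22 mm wide; open, the fingers measure 114 mm over their backs; the gripper's body (76 mm by 85 mm) begins 54 mm behind the grasp point. The pads swing forward as they close: fully open they stand 13 mm farther back than shut.
Start: joints at [0, 13.785, 0.286, 76.501, 0, 90], TCP at [0.5, -0, 0.214] pointing down, gripper open.
Joint ranges: [-155.79, 155.79], [-60.16, 107.12], [-62.33, 73.08], [-114, 123.19], [-81.49, 82.49], [-180, 180]. Speed limits (degrees/s): [159.86, 159.86, 180, 180, 180, 180].

INTERFACE

Orientations are given as [roll, pitch, yaw] about the fixed x, y, z axes, in that order (R = Rz(yaw) Ry(pitch) Rx(roll)).
In Python, from bench import * gives the robot as it stands.
- The arm moves only by the shell command python3 -m crank 'ROWS' [FORCE]. ROWS is JSON, a list of rows, each a list of 3 entries, a list of its own where there are three numbers: the shift along the tool's x, y, z in mm, then the turn, a rotation vector about the tool's x, y, z in rad, then the finger opening in mm, from 0 to 85.4. A call has 1 to 10 rows; each row shifts and turns the pose as measured when the row begins, along the tool's axes as they then stand; what a row does not reach is not made up. A row lasts 1/8 s, in which the tool goes at most 62.5 mm and 10.7 degrees, less where a joint would pass 70% of its speed; a pose out of reach is approached as far as the arm can. A call with a gripper value outside its range is refused whole. The fingers move at their own pace and stop on an object; FORCE is the grip in N (left out, the last holds). Time passes only in rows, so rows that do not move let the fingers close. It gives the time, the measured TCP pose, the force and the opening at its end, in the units of the state.
- read_state(): the state, without advancing time (a new reading comes with each control period).
- get_image(name): name is "scene" or "side" or "wrist"; returns a dict with "color" (384x512x3 uint8, blue, green, red), "range_z" (384x512 float32, m along the optical axis (not along the pixel's ray), 0 where there is no reading), "K" (3x3 intrinsics, pixels), "xyz" and "attitude" of the camera in the world. Camera axes: x right, y down, z forward; pixel columns grow to the right and rows downward; lengths in m; the calibration is good to about 2 mm. A picture is of the moment at which its call begins.
- sign_off(): hands the job in, once; it reports no verdict.
The state is a dict: "time_s": time; "joint_positions": joint angles; "dq": joint speeds; "joint_efforts": joint torques, N m; "ee_pos": TCP position; "tcp_rot": TCP orientation; "wrist_force": force on the tool from outside, world axes, zero at the start; "ft_torque": the same for the moment, N m; "gripper_width": opening from 0.0 (shut) to 1.0 (fully open).
Only numpy, scipy, OpenCV 4.12 (cv2) and the standard library are available. Lean on these libraries where they do the work, as an engineer would, in place of code of your own. Each camera call takes 0.05 s, during which the arm holds its last target. There are 200 camera calls.

TASK

On the bench stirrer, change the speed range: push the black outer ring down gently until you feel it meet its buffer, keep it lightly down while you turn it clockwise until its white pointer line stands at the blue dot, then let it rise so that it locks there, and let go. The small silver fine-trim knob in the middle of the ring is calibrated and must not be turned. Never wrench or push hard on the ring, and leave the beaker and the bottles as they stand.

Things in the scene. Friction and masses are not known exactly. Their poses are not given: they have to be found in the camera images.
- unit: White bench stirrer, fixed to the bench, 190 (x) x 320 (y) x 62 mm high. Origin: centre of its underside on the bench; -x is its front, with the blue stripe. The nested control stands on its top at (0, +90) mm. A steel plate 132 mm across, 6 mm thick, lies on its top at (0, -70) mm.
- ring_mid (a point): Point on the vertical axis of the black ribbed outer ring, half-way up it. The ring is 58 mm across, 22 mm high; when up, its underside is 100 mm above the bench, 38 mm above the unit's top. It slides down over a fixed aluminium collar 50 mm across. Grip it across its sides, a finger either side of the inner knob; beside the collar the fingers have that 38 mm of height, less the push.
- pointer_tip (a point): Outer end of the white pointer line on the ring's top face, 28 mm from the axis.
- blue_dot (a point): Centre of the blue dot, 12 mm across, at the front of the flat grey dial (112 mm across) that lies round the collar on the unit's top; 46 mm from the axis, towards the unit's -x. Clockwise before it lies a dotted black arc (standby), past it a smaller white dot.
- coarse (a joint): Turn of the outer ring, rad, growing clockwise seen from above. 0 to 1.0 is the standby sector, 1.6 has the pointer at the blue dot (a notch that holds the ring), 2.3 at the white dot (another notch). The ring cannot leave its sector or notch unless pushed down almost to its buffer. Turning it while down takes about 0.05 to 0.15 N m.
- press (a joint): How far the outer ring is pushed down, m; 0 is up. A spring resists with about 4 N at first and 0.35 N more per mm (at most about 10 N); then the stiff buffer is felt, at a depth anywhere from 6 to 16 mm, different each time and not visible. Left in a notch, the ring springs right up; left between notches, it stays down.
- fine (a joint): Turn of the small inner knob, rad, growing clockwise; it turns at a touch.
- fine_mark (a point): Rim of the inner knob's top face at its red line, 12 mm from the axis. The inner knob is silver, 24 mm across, and stands 12 mm above the top of the ring when the ring is up; it does not go down with the ring.
- seat: Hidden lock and buffer inside the collar; origin on the axis, at the height of the unit's top. The buffer yields 1 mm per 14 N. The lock is free from about 1 mm above the buffer. Total pushes of 12 to 16 N do the job; more than about 15 N on the buffer itself (beyond the spring), or on the lock when the ring is turned without being pushed down, damages it.
- beaker: Glass beaker 72 mm across, 85 mm high, standing on the steel plate; origin at the centre of its underside.
- white_bottle: White bottle with blue cap, 62 mm across, 140 mm high, on the bench to one side of the unit; origin at the centre of its underside.
- amber_bottle: Amber bottle with black cap, 68 mm across, 160 mm high, on the bench to the other side of the unit; origin at the centre of its underside.
There are look-alikes about, which are no part of the job. There is more than one size of the beaker; the job needs the larger.

How it is judged (in metres and radians):
On the way, in this order (a step that is already met when the one before it is completed fails the run):
1. the outer ring is pushed down in its standby sector (value of joint press above 0.003 m and value of joint coarse below 1.15 rad), for 0.1 s.
2. the ring, held down, is turned to the blue dot (value of joint press above 0.003 m and value of joint coarse between 1.4 and 1.8 rad), for 0.05 s.
At the end, for the whole second after the job is handed in: The outer ring's pointer is at the blue dot (within 0.1 rad), the ring has risen fully (within 1.5 mm) and is at rest; the inner knob is where it was (its mark within 2 mm, about 10 degrees); beaker and bottles upright and within 15 mm of where they stood (value of joint coarse between 1.5 and 1.7 rad and value of joint press below 0.0015 m and velocity of joint coarse between -0.05 and 0.05 rad/s and distance of fine_mark from where it was at the start of the episode below 0.002 m and distance of each of beaker, white_bottle, amber_bottle from where it was at the start of the episode below 0.015 m and angle between each of beaker, white_bottle, amber_bottle's own z axis and vertical below 0.2 rad); the robot touches nothing.
It fails at once if the buffer or the lock takes more than 18 N (pushed too hard, or wrenched while locked) (contact force between seat and anything else above 18 N).
It fails at once if the inner knob is turned (its mark moves more than 2.5 mm) (distance of fine_mark from where it was at the start of the episode above 0.0025 m).
It fails at once if the beaker or a bottle is knocked away (30 mm) or over (distance of any of beaker, white_bottle, amber_bottle from where it was at the start of the episode above 0.03 m or angle between any of beaker, white_bottle, amber_bottle's own z axis and vertical above 0.35 rad).
It also fails if it takes over 56 s, if anything falls off the work surface, if the arm or the gripper's body presses on something with over 40 N, if the wrist force passes 120 N, or if a joint passes its speed limit or range.

## Working session

There is one attempt and no reset: what is moved stays moved. The work goes in short steps, Python scripts to look and compute and a shell command to move; the robot and the scene stay as the last step left them, time stands still between calls to the robot, and variables do not carry over. Pictures are saved under pics/ and viewed, about 8 in all and at most 12, crops included, and the job is handed in when it is done.

```bash
mkdir -p pics; ls
cat > h.py <<'E'
from bench import *
import numpy as np, cv2
from scipy.spatial.transform import Rotation as R
def cloud(im):
    z=im["range_z"];K=np.array(im["K"]);v,u=np.indices(z.shape)
    p=np.stack([(u-K[0,2])/K[0,0]*z,(v-K[1,2])/K[1,1]*z,z],-1)
    return p@rot(im).T+np.array(im["xyz"])
def rot(im):
    a=np.array(im["attitude"],float)
    if a.shape==(3,3): return a
    return R.from_euler('xyz',a,degrees=True).as_matrix()
E
python3 - <<'E'
from h import *
print(read_state())
a=get_image("scene");b=get_image("side")
for i in(a,b):print(i["xyz"],i["attitude"],i["K"])
np.save("s.npy",a,allow_pickle=True)
c=cloud(a);np.save("sc.npy",c)
cv2.imwrite("pics/1.png",cv2.resize(np.vstack([a["color"]]),(800,600)))
cv2.imwrite("pics/2.png",b["color"])
E
```

```text
pics
{'time_s': 0.0, 'joint_positions': array([-1.40754473e-03,  1.38324884e+01,  2.14147251e-01,  7.65011742e+01,
       -2.48077976e-04,  9.00001477e+01]), 'dq': array([-0.0535204 , -0.00462487, -0.01953102,  0.00949101, -0.13589556,
        0.02391166]), 'joint_efforts': array([ 5.50268451e-04, -3.72315860e+01,  2.52406776e+01,  1.67737965e-02,
        2.29149265e-05,  1.14679995e-05]), 'ee_pos': array([ 4.99338758e-01, -1.36563263e-05,  2.13013348e-01]), 'tcp_rot': array([ 1.79999752e+02,  1.19515419e-01, -1.55522333e-03]), 'wrist_force': array([-0.02452701, -0.15565781, -0.17604189]), 'ft_torque': array([-0.02522734, -0.04290335, -0.03854374]), 'gripper_width': 1.000306852137294}
[1.3927292  0.24690949 0.80496487] [-129.54028735   -0.51942177  108.8165441 ] [[411.44876002   0.         255.10076349]
 [  0.         411.44876002 193.19055295]
 [  0.           0.           1.        ]]
[ 0.17107357 -0.79229604  0.61549623] [-1.19167401e+02 -6.01363259e-02 -2.98351615e+01] [[475.66198404   0.         261.96883368]
 [  0.         475.66198404 196.96094595]
 [  0.           0.           1.        ]]
```

View pics/1.png

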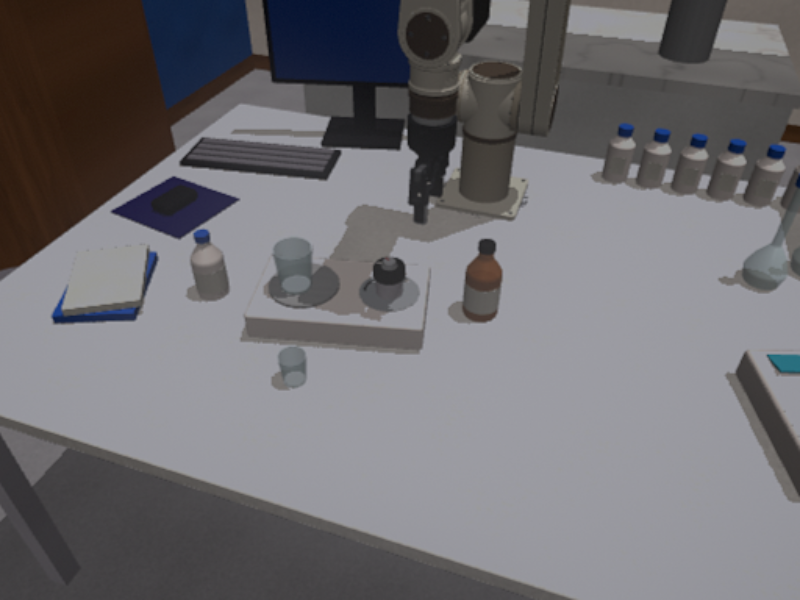

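The scene view shows the unit, with the black ring at about (389,270) of 800x600, the beaker at (293,265), the white bottle at (208,268) and the amber bottle at (482,280). Next I measure the ring and unit.

Run:
```python
from h import *
from scipy.optimize import least_squares
a=np.load("s.npy",allow_pickle=True).item();c=np.load("sc.npy")
v,u=np.indices(c.shape[:2])
box=(abs(u-249)<16)&(abs(v-175)<16)&(a["range_z"]>0)
P=c[box]; print(c[173,249])
t=P[(P[:,2]>.117)&(P[:,2]<.127)];print("ringtop",len(t),t.mean(0),t.min(0),t.max(0))
t=P[(P[:,2]>.13)&(P[:,2]<.14)];print("knob",len(t),t.mean(0))
# unit top
m=(abs(c[...,2]-.062)<.004)&(u>155)&(u<280)&(v>150)&(v<225)
t=c[m];r=cv2.minAreaRect(t[:,:2].astype(np.float32)*1000);print("unit",r,len(t))
for n,(x,y) in dict(beaker=(188,165),white=(133,170),amber=(309,180)).items(): print(n,c[y,x])
b=get_image("side");d=cloud(b);np.save("sd.npy",d)
m=(abs(d[...,2]-.062)<.004)&(d[...,0]>.3)&(d[...,0]<.9)&(abs(d[...,1])<.4)
r=cv2.minAreaRect(d[m][:,:2].astype(np.float32)*1000);print("unit side",r,m.sum())
```

```text
[ 0.5292068  -0.05866981  0.1213541 ]
ringtop 174 [ 0.524851   -0.06076578  0.12194856] [ 0.48787893 -0.09049692  0.11701395] [ 0.548185   -0.03344612  0.12672375]
knob 43 [ 0.51953171 -0.06173838  0.13334585]
unit ((573.5521240234375, -141.340576171875), (264.2291259765625, 318.544921875), 13.133010864257812) 2932
beaker [ 0.5375545  -0.24238242  0.11019844]
white [ 0.5857014  -0.39888825  0.08723301]
amber [0.47518079 0.10109292 0.09865152]
unit side ((573.0112915039062, -84.23249816894531), (301.3507080078125, 432.386474609375), 13.08165454864502) 6593
```

View pics/2.png

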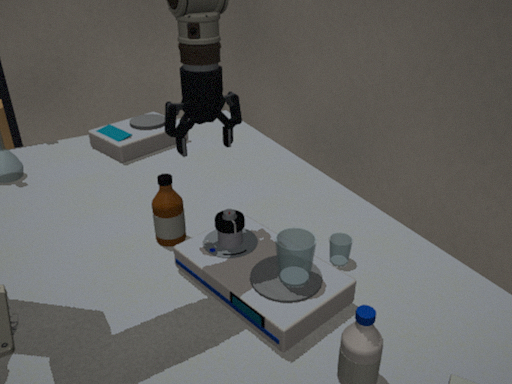

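The side view shows the ring at (230,222), the unit turned about 13°, and the blue dot at (212,250). I'll go above the ring and look with the wrist camera.

```bash
python3 -m crank '[[[11,31,-20],[0,0,0],85.4],[[11,31,-20],[0,0,0],85.4],[[0,0,0],[0,0,0],85.4]]' 40
python3 - <<'E'
from h import *
import bench
print([n for n in dir(bench) if not n.startswith('_')], getattr(bench,'tip_reach',None))
print(read_state())
w=get_image("wrist");np.save("w.npy",w,allow_pickle=True)
print(w["xyz"],w["attitude"],w["K"]);cv2.imwrite("pics/3.png",w["color"])
E
```

```text
time_s: 0.52
ee_pos: [0.521, -0.0628, 0.2524]
tcp_rot: [-180.0, 0.3, 0.1]
wrist_force: [-0.1, 0.5, -0.4]
gripper_width: 0.997
['IKError', 'get_image', 'read_state', 'sign_off', 'tip_reach'] 0.017
{'time_s': 0.525, 'joint_positions': array([-6.86498896e+00,  1.62054695e+01,  9.21449838e+00,  8.33270353e+01,
       -7.91496934e-03,  8.30254922e+01]), 'dq': array([ 1.53965276,  0.26749109, -3.09011067,  0.03489833,  1.20862647,
       -0.16279053]), 'joint_efforts': array([ -0.72714664, -39.87048626,  26.38998628,   0.13113752,
        -0.14795854,  -0.08735437]), 'ee_pos': array([ 0.52102314, -0.06277236,  0.25240833]), 'tcp_rot': array([-1.79969241e+02,  3.16614302e-01,  1.09625828e-01]), 'wrist_force': array([-0.13829485,  0.46090171, -0.35226783]), 'ft_torque': array([ 0.03709632, -0.03042227,  0.0356884 ]), 'gripper_width': 0.997353365643771}
[0.52170556 0.01019899 0.41231464] [1.63084414e+02 3.25738086e-01 1.28134351e-01] [[284.33155736   0.         255.69975458]
 [  0.         284.33155736 190.92480738]
 [  0.           0.           1.        ]]
```

View pics/3.png

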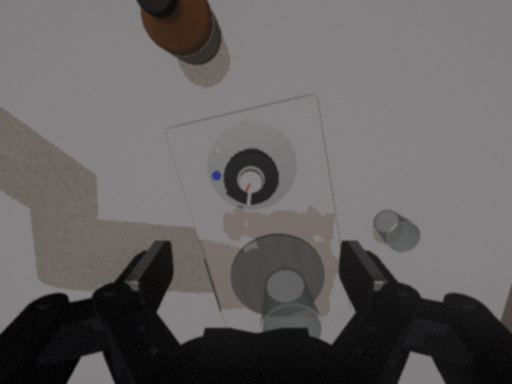

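Wrist view: ring around (251,177), white pointer from (250,190) to (248,208), blue dot at (216,175), red line at about (248,186). Now I compute the angles.

Run:
```python
from h import *
w=np.load("w.npy",allow_pickle=True).item();c=cloud(w);im=w["color"].astype(int)
K=np.array(w["K"]);Rm=rot(w);o=np.array(w["xyz"])
def hit(u,v,z):
    d=Rm@np.array([(u-K[0,2])/K[0,0],(v-K[1,2])/K[1,1],1]);return o+d*(z-o[2])/d[2]
v,u=np.indices(im.shape[:2]);b,g,r=im[...,0],im[...,1],im[...,2]
near=(abs(u-251)<50)&(abs(v-178)<50)
m=near&(b>g+50)&(b>r+50);uv=(u[m].mean(),v[m].mean());dot=hit(*uv,.063);print("dot",uv,dot,m.sum())
m=near&(abs(c[...,2]-.122)<.004);e=cv2.fitEllipse(cv2.convexHull(np.argwhere(m)[:,::-1].astype(np.float32)))
print("ring ellipse",e);A=hit(*e[0],.122);print("axis",A,c[m].mean(0))
m=near&(im.max(-1)<70);pts=cv2.convexHull(np.argwhere(m)[:,::-1].astype(np.float32));e=cv2.minEnclosingCircle(pts);print("dark",e,hit(*e[0],.115))
m=near&(abs(c[...,2]-.134)<.004);print("knob",m.sum(),c[m].mean(0),hit(u[m].mean(),v[m].mean(),.134))
mu=(abs(c[...,2]-.062)<.004)&(v<240);rr=cv2.minAreaRect(c[mu][:,:2].astype(np.float32)*1000);print("unit",rr)
m=near&(im.min(-1)>90)&(abs(c[...,2]-.122)<.006)&(v>190);print("ptr px",m.sum(),u[m],v[m])
big=cv2.resize(w["color"][130:230,195:305],(770,700),interpolation=cv2.INTER_CUBIC)[:600]
cv2.imwrite("pics/4.png",big)
for a in ((248,208),(250,190)):print(hit(*a,.122))
```

```text
dot (np.float64(216.0), np.float64(175.0)) [ 0.46974309 -0.07520619  0.063     ] 45
ring ellipse ((250.36691284179688, 177.05918884277344), (53.58261489868164, 55.07267761230469), 97.78831481933594)
axis [ 0.51460953 -0.0628761   0.122     ] [ 0.51454916 -0.06262963  0.12179343]
dark ((249.7205810546875, 176.64706420898438), 28.589433670043945) [ 0.51374394 -0.06418361  0.115     ]
knob 415 [ 0.51461309 -0.06386585  0.13369153] [ 0.51462129 -0.06375173  0.134     ]
unit ((533.2515869140625, -91.69671630859375), (235.20106506347656, 379.5035705566406), 41.606956481933594)
ptr px 42 [256 248 253 248 249 250 251 248 249 250 248 249 250 248 249 250 248 249
 250 247 248 249 250 247 248 249 250 247 248 249 247 248 249 247 248 249
 247 248 249 247 248 249] [191 192 192 193 193 193 193 194 194 194 195 195 195 196 196 196 197 197
 197 198 198 198 198 199 199 199 199 200 200 200 201 201 201 202 202 202
 203 203 203 204 204 204]
[ 0.51192414 -0.09753449  0.122     ]
[ 0.51417246 -0.07708988  0.122     ]
```

View pics/4.png

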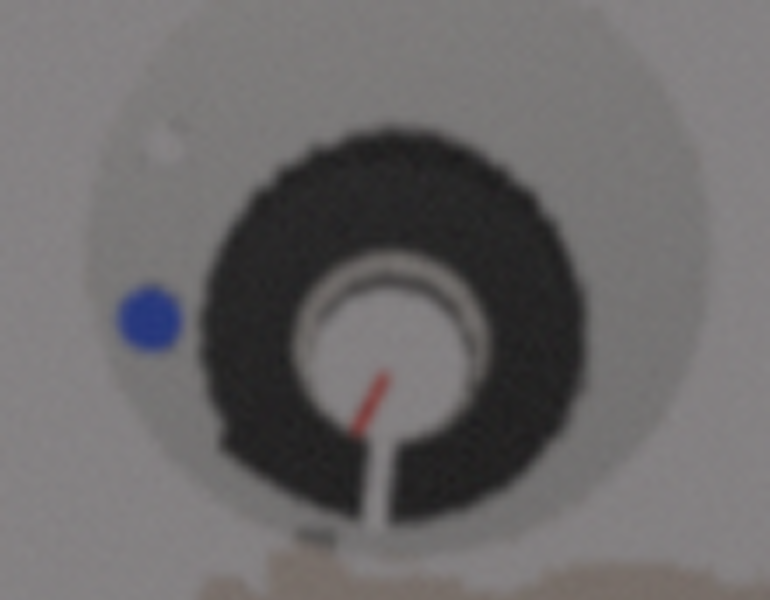

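The axis is (0.5146, -0.0632) and the dot radius comes out at 46.5 mm (expected 46), so they agree. The dot bears 195° and the pointer about 265°, so the ring needs about 70° (1.22 rad) clockwise, with coarse now at about 0.39. Jaws stay at yaw 0, so j6 goes 83→153. Now I descend.

```bash
python3 -m crank '[[[-6,0,30],[0,0,0],85.4],[[0,0,40],[0,0,0],85.4],[[0,0,0],[0,0,0],85.4]]' 40
python3 - <<'E'
from h import *
s=read_state();p=s["ee_pos"];print(s["tcp_rot"])
Rm=R.from_euler('xyz',s["tcp_rot"],degrees=True).as_matrix()
print(Rm.T@(np.array([.5146,-.0632,.110])-p)*1000)
E
```

```text
time_s: 0.95
ee_pos: [0.5111, -0.0591, 0.178]
tcp_rot: [-179.8, 0.7, 0.3]
wrist_force: [-0.3, 0.4, 0.5]
gripper_width: 1.001
[-179.82360491    0.65429526    0.29687353]
[ 4.27526158  4.34268772 67.92502105]
```

```bash
cat > goal.py <<'E'
# usage: goal.py x y z yaw  -> correction in tool axes (mm, rad)
from h import *
import sys
x,y,z,yaw=map(float,sys.argv[1:5]);s=read_state()
Rm=R.from_euler('xyz',s["tcp_rot"],degrees=True);G=R.from_euler('xyz',[180,0,yaw],degrees=True)
print("t",s["time_s"],"pos",s["ee_pos"].round(4),"rot",np.round(s["tcp_rot"],2),"F",np.round(s["wrist_force"],1),"M",np.round(s["ft_torque"],2),"g",round(s["gripper_width"],3))
print("shift",(Rm.inv().apply(np.array([x,y,z])-s["ee_pos"])*1000).round(1),"rotv",(Rm.inv()*G).as_rotvec().round(3))
E
python3 -m crank '[[[4.3,4.3,18],[0,-0.011,0.005],85.4],[[0,0,0],[0,0,0],85.4]]' >/dev/null; python3 goal.py .5146 -.0632 .11 0
```

```text
t 1.2 pos [ 0.5162 -0.0627  0.1604] rot [-1.7983e+02  1.2200e+00  7.0000e-02] F [-0.2 -0.3 -0.5] M [-0.03 -0.01 -0.02] g 0.995
shift [-0.6  0.6 50.5] rotv [-0.003  0.021  0.001]
```

```bash
python3 -m crank '[[[-0.6,0.6,12],[0,0.021,0],85.4],[[0,0,0],[0,0,0],85.4],[[0,0,0],[0,0,0],85.4]]' >/dev/null; python3 goal.py .5146 -.0632 .11 0
```

```text
t 1.575 pos [ 0.5182 -0.0634  0.1512] rot [-1.7986e+02 -3.0000e-01  7.0000e-02] F [-0.1  0.2  0.1] M [ 0.02 -0.    0.03] g 0.999
shift [-3.8 -0.1 41.2] rotv [-0.002 -0.005  0.001]
```

```bash
python3 -m crank '[[[-3.5,0,14],[0,-0.005,0],85.4],[[0,0,14],[0,0,0],85.4],[[0,0,0],[0,0,0],85.4]]' >/dev/null; python3 goal.py .5146 -.0632 .11 0
```

```text
t 1.95 pos [ 0.5153 -0.0634  0.1221] rot [-1.7987e+02 -6.0000e-02  8.0000e-02] F [ 0.6 -0.2 -0.1] M [ 0. -0.  0.] g 0.998
shift [-0.7 -0.2 12.1] rotv [-0.002 -0.001  0.001]
```

```bash
python3 -m crank '[[[-0.7,0,11.5],[0,0,0],85.4],[[0,0,0],[0,0,0],80],[[0,0,0],[0,0,0],72]]' >/dev/null; python3 goal.py .5146 -.0632 .11 0;python3 - <<'E'
from h import *
w=get_image("wrist");cv2.imwrite("pics/5.png",w["color"])
E
```

```text
t 2.325 pos [ 0.5144 -0.0634  0.1095] rot [-1.7986e+02 -2.0000e-02  7.0000e-02] F [-1.1 -0.  -0.1] M [ 0.08 -0.02  0.07] g 0.842
shift [ 0.2 -0.2 -0.5] rotv [-0.002 -0.     0.001]
```

View pics/5.png

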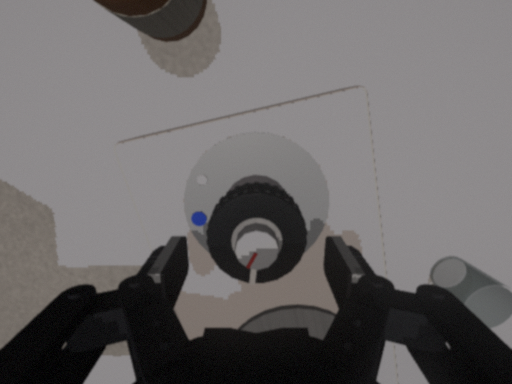

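The ring (257,232) is centred between the fingers (172 and 342), with the pointer at (253,275). Next I close.

```bash
python3 -m crank '[[[0,0,0],[0,0,0],62],[[0,0,0],[0,0,0],50],[[0,0,0],[0,0,0],50],[[0,0,0],[0,0,0],50]]' 40 >/dev/null; python3 goal.py .5146 -.0632 .11 0
```

```text
t 2.875 pos [ 0.515  -0.0634  0.1103] rot [-1.7987e+02 -1.1000e-01  8.0000e-02] F [0.3 0.2 0.6] M [-0.01  0.01 -0.04] g 0.588
shift [-0.4 -0.2  0.3] rotv [-0.002 -0.002  0.001]
```

The opening is 50 mm where the ring should give 58, so I need a look before pushing.

Run:
```python
from h import *
w=get_image("wrist");b=get_image("side");d=cloud(b)
i=w["color"][150:330,130:390];j=b["color"][150:280,150:310]
cv2.imwrite("pics/6.png",np.vstack([cv2.resize(i,(433,300)),cv2.resize(j,(433,300))]))
np.save("w2.npy",w,allow_pickle=True);c=cloud(w)
m=(abs(c[...,2]-.122)<.004);v,u=np.indices(m.shape);m&=(abs(u-257)<70)&(abs(v-235)<60);print(c[m].min(0),c[m].max(0),c[m].mean(0))
m=(abs(c[...,2]-.134)<.003)&(abs(u-257)<30)&(abs(v-245)<30);print(c[m].mean(0),m.sum())
```

```text
[ 0.48592062 -0.0947374   0.11800238] [ 0.54272996 -0.03481032  0.12597493] [ 0.51463315 -0.06081002  0.12185005]
[ 0.51466611 -0.06368295  0.13368491] 1385
```

View pics/6.png

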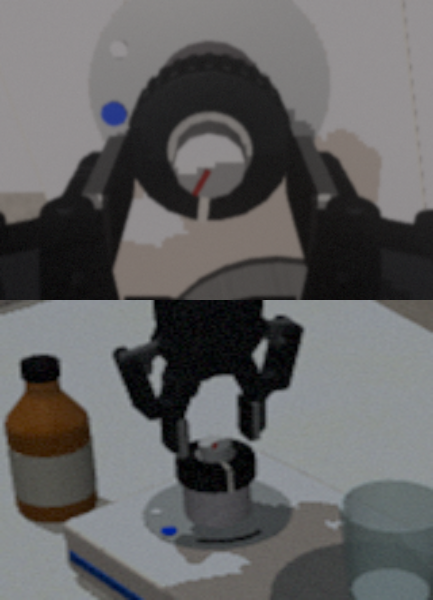

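```bash
python3 - <<'E'
from h import *
w=np.load("w2.npy",allow_pickle=True).item();c=cloud(w);print("campose",w["xyz"],w["attitude"])
for (x,y) in ((80,150),(95,160),(105,185),(115,200),(125,170),(120,230),(305,160),(320,160),(330,175),(320,200),(300,180)):
    U=130+int(x*260/433);V=150+int(y*180/300);print("wrist",(U,V),c[V,U].round(4),w["color"][V,U])
b=get_image("side");d=cloud(b)
for (x,y) in ((183,440),(180,425),(190,400),(252,425),(245,410),(258,405),(215,460),(213,440),(200,515)):
    U=150+int(x*160/433);V=150+int((y-300)*130/300);print("side",(U,V),d[V,U].round(4))
E
python3 goal.py .5146 -.0632 .11 0
```

```text
campose [0.51447596 0.00926901 0.27032199] [ 1.63182552e+02 -9.80054054e-02  9.43242715e-02]
wrist (178, 240) [ 0.4517 -0.0961  0.0602] [144 143 146]
wrist (187, 246) [ 0.4808 -0.0576  0.1434] [35 34 35]
wrist (193, 261) [ 0.4884 -0.0535  0.1644] [37 35 38]
wrist (199, 270) [ 0.4896 -0.0609  0.1596] [20 18 22]
wrist (205, 252) [ 0.4896 -0.0607  0.1439] [24 23 26]
wrist (202, 288) [ 0.4897 -0.0727  0.1562] [17 19 18]
wrist (313, 246) [ 0.5414 -0.0535  0.1511] [46 47 47]
wrist (322, 246) [ 0.5455 -0.0533  0.1515] [54 56 56]
wrist (328, 255) [ 0.5485 -0.0576  0.1522] [38 40 41]
wrist (322, 270) [ 0.5419 -0.0555  0.1681] [100 103 105]
wrist (310, 258) [ 0.5398 -0.0582  0.1539] [20 22 23]
side (217, 210) [ 0.4857 -0.0721  0.1508]
side (216, 204) [ 0.4839 -0.073   0.165 ]
side (220, 193) [0.6321 0.2371 0.0012]
side (243, 204) [ 0.5422 -0.0711  0.1474]
side (240, 197) [ 0.5387 -0.0658  0.1616]
side (245, 195) [ 0.5494 -0.0665  0.1634]
side (229, 219) [ 0.5095 -0.0736  0.1241]
side (228, 210) [ 0.5144 -0.0602  0.1362]
side (223, 243) [ 0.4936 -0.0751  0.0736]
t 3.025 pos [ 0.5149 -0.0634  0.1102] rot [-1.7987e+02 -1.0000e-01  8.0000e-02] F [ 1.3 -0.6 -0.2] M [-0.05  0.07  0.05] g 0.586
shift [-0.3 -0.2  0.2] rotv [-0.002 -0.002  0.001]
```

Run:
```python
from h import *
w=np.load("w2.npy",allow_pickle=True).item();b=get_image("side")
for n,i in (("w",w),("s",b)):
    c=cloud(i);ok=i["range_z"]>0
    for sx,(lo,hi) in dict(L=(.465,.4935),R=(.535,.565)).items():
        for z0 in np.arange(.124,.18,.006):
            m=ok&(c[...,0]>lo)&(c[...,0]<hi)&(abs(c[...,1]+.063)<.03)&(c[...,2]>z0)&(c[...,2]<=z0+.006)
            if m.sum()>3: p=c[m];print(n,sx,round(z0,3),m.sum(),"x",p[:,0].min().round(4),p[:,0].max().round(4),"y",np.percentile(p[:,1],[5,95]).round(4))
```

```text
w L 0.13 86 x 0.483 0.4899 y [-0.073  -0.0535]
w L 0.136 188 x 0.4762 0.49 y [-0.0731 -0.0533]
w L 0.142 226 x 0.476 0.49 y [-0.0728 -0.0533]
w L 0.148 267 x 0.476 0.49 y [-0.0727 -0.0532]
w L 0.154 295 x 0.476 0.49 y [-0.0727 -0.0532]
w L 0.16 277 x 0.476 0.49 y [-0.0733 -0.0532]
w L 0.166 394 x 0.4723 0.4899 y [-0.0711 -0.0526]
w L 0.172 452 x 0.4652 0.4886 y [-0.058  -0.0509]
w L 0.178 1020 x 0.465 0.4911 y [-0.07  -0.052]
w R 0.13 86 x 0.5396 0.5463 y [-0.0735 -0.0532]
w R 0.136 181 x 0.5395 0.553 y [-0.0721 -0.0532]
w R 0.142 239 x 0.5394 0.5534 y [-0.0724 -0.0531]
w R 0.148 253 x 0.5395 0.5532 y [-0.0724 -0.0532]
w R 0.154 294 x 0.5394 0.5534 y [-0.0727 -0.0532]
w R 0.16 277 x 0.5392 0.5532 y [-0.0727 -0.0531]
w R 0.166 399 x 0.5393 0.5572 y [-0.071  -0.0525]
w R 0.172 453 x 0.5407 0.5649 y [-0.0579 -0.051 ]
w R 0.178 975 x 0.5383 0.5649 y [-0.0691 -0.0516]
s L 0.13 7 x 0.4827 0.4898 y [-0.0711 -0.064 ]
s L 0.136 14 x 0.4786 0.4899 y [-0.0739 -0.0678]
s L 0.142 30 x 0.4751 0.4891 y [-0.074  -0.0576]
s L 0.148 24 x 0.4749 0.4891 y [-0.0738 -0.0575]
s L 0.154 30 x 0.4748 0.4871 y [-0.074  -0.0576]
s L 0.16 25 x 0.475 0.4885 y [-0.074  -0.0598]
s L 0.166 19 x 0.4757 0.489 y [-0.0739 -0.0658]
s L 0.172 24 x 0.4704 0.4867 y [-0.0747 -0.0669]
s L 0.178 41 x 0.4658 0.4878 y [-0.0754 -0.0553]
s R 0.124 9 x 0.5351 0.5403 y [-0.0754 -0.0546]
s R 0.13 11 x 0.5389 0.542 y [-0.0719 -0.054 ]
s R 0.136 25 x 0.5383 0.5501 y [-0.0744 -0.057 ]
s R 0.142 23 x 0.5389 0.5528 y [-0.0724 -0.0531]
s R 0.148 29 x 0.5384 0.5519 y [-0.0735 -0.0504]
s R 0.154 31 x 0.5378 0.5522 y [-0.0741 -0.052 ]
s R 0.16 30 x 0.5391 0.553 y [-0.0728 -0.0514]
s R 0.166 28 x 0.5391 0.5536 y [-0.0731 -0.0531]
s R 0.172 29 x 0.5395 0.5629 y [-0.0756 -0.0568]
s R 0.178 50 x 0.5385 0.5648 y [-0.0755 -0.0533]
```

Both cameras put the fingertips at z≈0.131, while the state implies 0.093. The state's TCP is therefore about 38 mm low along the tool; x and y agree. I'll reopen, go down by 39 mm and trust the cameras for height.

```bash
python3 -m crank '[[[0,0,-3],[0,0,0],85.4],[[0,0,0],[0,0,0],85.4],[[0,0,0],[0,0,0],85.4],[[0,0,14],[0,0,0],85.4],[[0,0,0],[0,0,0],85.4]]' 40 >/dev/null; python3 goal.py .5147 -.0634 .072 0
```

```text
t 3.7 pos [ 0.5146 -0.0634  0.0982] rot [-1.7987e+02 -7.0000e-02  7.0000e-02] F [-0.1  0.8  0.1] M [ 0.   -0.06 -0.05] g 1.002
shift [ 0.1  0.1 26.2] rotv [-0.002 -0.001  0.001]
```

```bash
python3 -m crank '[[[0,0,9],[0,0,0],85.4],[[0,0,0],[0,0,0],85.4],[[0,0,9],[0,0,0],85.4],[[0,0,8],[0,0,0],85.4],[[0,0,0],[0,0,0],85.4]]' 40 >/dev/null; python3 goal.py .5147 -.0634 .072 0
python3 - <<'E'
from h import *
w=get_image("wrist");b=get_image("side")
for n,i in (("w",w),("s",b)):
    c=cloud(i);ok=i["range_z"]>0
    for sx,(lo,hi) in dict(L=(.45,.483),R=(.546,.58)).items():
        m=ok&(c[...,0]>lo)&(c[...,0]<hi)&(abs(c[...,1]+.063)<.013)&(c[...,2]>.075)&(c[...,2]<.14);p=c[m]
        print(n,sx,len(p),np.percentile(p[:,2],[1,5]).round(4),"x",p[:,0].min().round(4),p[:,0].max().round(4))
E
```

```text
t 4.325 pos [ 0.5142 -0.0632  0.0697] rot [-1.7986e+02  0.0000e+00  8.0000e-02] F [-0.9 -0.2 -0.4] M [-0.02  0.03 -0.  ] g 1.001
shift [ 0.5  0.2 -2.3] rotv [-0.003  0.     0.001]
w L 2382 [0.1015 0.1048] x 0.4575 0.472
w R 2385 [0.1012 0.1048] x 0.5561 0.5706
s L 142 [0.1044 0.1076] x 0.4569 0.4721
s R 148 [0.104  0.1064] x 0.5549 0.5695
```

```bash
python3 -m crank '[[[0.4,0,0],[0,0,0],64],[[0,0,0],[0,0,0],64],[[0,0,0],[0,0,0],40],[[0,0,0],[0,0,0],40],[[0,0,0],[0,0,0],40]]' 40 >/dev/null; python3 goal.py .5147 -.0634 .070 0
python3 - <<'E'
from h import *
w=get_image("wrist");b=get_image("side")
i=w["color"][150:330,130:390];j=b["color"][150:280,150:310]
cv2.imwrite("pics/7.png",np.vstack([cv2.resize(i,(433,300)),cv2.resize(j,(433,300))]))
E
```

```text
t 5.05 pos [ 0.5149 -0.0634  0.0719] rot [-1.7988e+02 -1.0000e-01  7.0000e-02] F [-1.4 -0.8  0.1] M [-0.    0.18 -0.05] g 0.669
shift [-0.3  0.   1.9] rotv [-0.002 -0.002  0.001]
```

View pics/7.png

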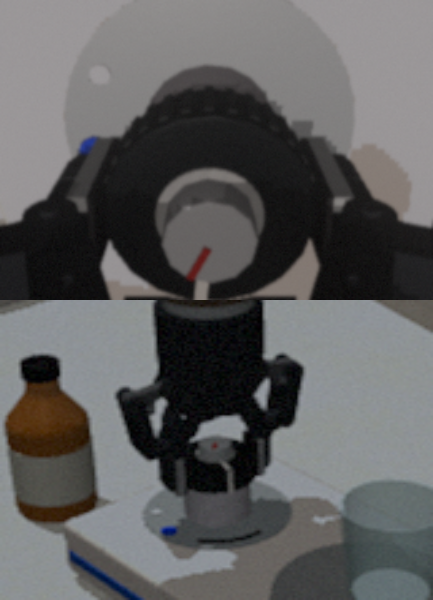

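The opening of 57 mm and both views show the ring gripped across its sides. Now I push down in small steps, watching the force.

```bash
for k in 1; do python3 -m crank '[[[0,0,2],[0,0,0],40]]' 40 >/dev/null; python3 goal.py .5147 -.0634 .070 0|head -1; done;  python3 -m crank '[[[0,0,2],[0,0,0],40]]' >/dev/null; python3 goal.py .5147 -.0634 .070 0|head -1;  python3 -m crank '[[[0,0,2],[0,0,0],40]]' >/dev/null; python3 goal.py .5147 -.0634 .070 0
```

```text
t 5.275 pos [ 0.515  -0.0634  0.0701] rot [-1.7988e+02 -1.0000e-01  7.0000e-02] F [-2.7  0.3  4.9] M [0.01 0.57 0.01] g 0.67
t 5.4 pos [ 0.515  -0.0634  0.0682] rot [-1.7989e+02 -1.1000e-01  7.0000e-02] F [-3.1  0.4  6. ] M [0.06 0.5  0.  ] g 0.67
t 5.525 pos [ 0.515  -0.0634  0.0663] rot [-1.7989e+02 -1.2000e-01  7.0000e-02] F [-2.9  0.7  6. ] M [0.04 0.53 0.01] g 0.667
shift [-0.3 -0.  -3.7] rotv [-0.002 -0.002  0.001]
```

```bash
g(){ python3 goal.py .5147 -.0634 .070 0|head -1; }
python3 -m crank '[[[-0.3,0,1],[0,0,0],40]]' >/dev/null; g; python3 -m crank '[[[0,0,1],[0,0,0],40]]' >/dev/null; g; python3 -m crank '[[[0,0,1],[0,0,0],40]]' >/dev/null; g
```

```text
t 5.65 pos [ 0.515  -0.0634  0.0656] rot [-1.7989e+02 -1.6000e-01  7.0000e-02] F [-2.3  0.7  6.8] M [0.02 0.45 0.04] g 0.666
t 5.775 pos [ 0.515  -0.0634  0.0648] rot [-1.7989e+02 -1.7000e-01  7.0000e-02] F [-3.8  0.4  7.1] M [0.07 0.7  0.01] g 0.667
t 5.9 pos [ 0.515  -0.0634  0.0641] rot [-1.7989e+02 -1.9000e-01  7.0000e-02] F [-3.4  0.6  6. ] M [ 0.05  0.67 -0.  ] g 0.668
```

```bash
g(){ python3 goal.py .5147 -.0634 .070 0|head -1; }
python3 -m crank '[[[0,0,1.2],[0,0,0],40]]' >/dev/null; g; python3 -m crank '[[[0,0,1.2],[0,0,0],40]]' >/dev/null; g; python3 -m crank '[[[0,0,1.2],[0,0,0],40]]' >/dev/null; g;python3 -m crank '[[[0,0,1.2],[0,0,0],40]]' >/dev/null; g
```

```text
t 6.025 pos [ 0.515  -0.0634  0.0633] rot [-1.799e+02 -2.000e-01  7.000e-02] F [-2.5  0.2  6. ] M [0.05 0.77 0.03] g 0.665
t 6.15 pos [ 0.515  -0.0634  0.0625] rot [-1.799e+02 -2.100e-01  7.000e-02] F [-2.9 -0.5  7.9] M [-0.01  0.72 -0.05] g 0.668
t 6.275 pos [ 0.5151 -0.0634  0.0617] rot [-1.799e+02 -2.300e-01  7.000e-02] F [-3.3  0.7  8.3] M [ 0.05  0.71 -0.05] g 0.671
t 6.4 pos [ 0.5151 -0.0634  0.061 ] rot [-1.799e+02 -2.500e-01  7.000e-02] F [-3.6  0.6  8.3] M [ 0.02  0.71 -0.06] g 0.666
```

```bash
g(){ python3 goal.py .5147 -.0634 .070 0|head -1; }
python3 -m crank '[[[0,0,1.2],[0,0,0],40]]' >/dev/null; g; python3 -m crank '[[[0,0,1.2],[0,0,0],40]]' >/dev/null; g; python3 -m crank '[[[0,0,1.2],[0,0,0],40]]' >/dev/null; g
```

```text
t 6.525 pos [ 0.5151 -0.0634  0.0603] rot [-1.7991e+02 -2.7000e-01  7.0000e-02] F [-4.3  0.5  8.8] M [ 0.08  0.79 -0.02] g 0.668
t 6.65 pos [ 0.5151 -0.0634  0.0596] rot [-1.7991e+02 -2.9000e-01  7.0000e-02] F [-3.1  0.5  7.6] M [ 0.07  0.84 -0.02] g 0.665
t 6.775 pos [ 0.5151 -0.0634  0.059 ] rot [-1.7991e+02 -3.1000e-01  7.0000e-02] F [-3.4 -0.9  7.3] M [ 0.05  0.84 -0.  ] g 0.665
```

```bash
g(){ python3 goal.py .5147 -.0634 .070 0|head -1; }
python3 -m crank '[[[-0.4,0,1.4],[0,-0.004,0],40]]' >/dev/null; g; python3 -m crank '[[[-0.3,0,1.4],[0,-0.004,0],40]]' >/dev/null; g; python3 -m crank '[[[0,0,1.4],[0,0,0],40]]' >/dev/null; g
```

```text
t 6.9 pos [ 0.515  -0.0634  0.0583] rot [-1.7992e+02 -1.3000e-01  7.0000e-02] F [-3.3  1.6  8.7] M [ 0.07  0.66 -0.01] g 0.668
t 7.025 pos [ 0.5149 -0.0634  0.0577] rot [-1.7992e+02  5.0000e-02  7.0000e-02] F [-5.1  0.2  8.9] M [ 0.1   0.7  -0.04] g 0.665
t 7.15 pos [ 0.515  -0.0634  0.057 ] rot [-1.7992e+02  3.0000e-02  7.0000e-02] F [-4.7 -0.   8.4] M [ 0.11  0.83 -0.02] g 0.667
```

```bash
g(){ python3 goal.py .5147 -.0634 .070 0|head -1; }
python3 -m crank '[[[0,0,1.2],[0,0,0],40]]' >/dev/null; g; python3 -m crank '[[[0,0,1.2],[0,0,0],40]]' >/dev/null; g
```

```text
t 7.275 pos [ 0.515  -0.0634  0.0567] rot [-1.7993e+02  0.0000e+00  7.0000e-02] F [-5.2 -0.1 12. ] M [0.13 0.98 0.01] g 0.667
t 7.4 pos [ 0.515  -0.0634  0.0567] rot [-1.7993e+02 -3.0000e-02  7.0000e-02] F [-5.4  1.  12.2] M [0.07 1.12 0.02] g 0.668
```

Run:
```python
from h import *
b=get_image("side");c=cloud(b);v,u=np.indices(c.shape[:2])
m=(b["range_z"]>0)&(abs(c[...,0]-.515)<.022)&(abs(c[...,1]+.063)<.035)&(c[...,2]>.09)
p=c[m];print(np.histogram(p[:,2],bins=np.arange(.09,.145,.003)))
w=get_image("wrist");c=cloud(w);m=(w["range_z"]>0)&(np.hypot(c[...,0]-.515,c[...,1]+.063)<.027)&(c[...,2]<.15)&(c[...,2]>.09)
print(np.histogram(c[m][:,2],bins=np.arange(.09,.145,.003)))
```

```text
(array([ 26,  23,  22,  33,  24, 106, 163,   0,   0,   0,   2,  29,  13,
        19,  33,  35,   1,   2]), array([0.09 , 0.093, 0.096, 0.099, 0.102, 0.105, 0.108, 0.111, 0.114,
       0.117, 0.12 , 0.123, 0.126, 0.129, 0.132, 0.135, 0.138, 0.141,
       0.144]))
(array([  29,   38,   41,   31,   87, 6773,  107,    0,    0,    0,  586,
        539,  289,  322, 1980,   24,    2,   37]), array([0.09 , 0.093, 0.096, 0.099, 0.102, 0.105, 0.108, 0.111, 0.114,
       0.117, 0.12 , 0.123, 0.126, 0.129, 0.132, 0.135, 0.138, 0.141,
       0.144]))
```

The buffer is felt: the push settles at 12 N, the pose stops at about 15.2 mm, and the cameras put the ring top at 0.1065. Holding 1.2–1.3 mm of downward command per row keeps that push. Next I start turning.

```bash
g(){ python3 goal.py .515 -.0634 .0567 $1; }
python3 -m crank '[[[0,0,1.3],[0,0,0.05],40]]' >/dev/null; g 0; python3 -m crank '[[[0,0,1.3],[0,0,0.08],40]]' >/dev/null; g -5
```

```text
t 7.625 pos [ 0.515  -0.0634  0.0567] rot [-1.7994e+02 -8.0000e-02 -2.8600e+00] F [-6.2  0.4 12.5] M [0.06 1.05 0.1 ] g 0.669
shift [-0. -0. -0.] rotv [-0.001 -0.001 -0.05 ]
t 7.75 pos [ 0.5151 -0.0634  0.0567] rot [-1.7993e+02 -1.3000e-01 -7.5700e+00] F [-6.5  0.5 13.9] M [0.07 1.09 0.07] g 0.662
shift [-0.1 -0.  -0. ] rotv [-0.001 -0.002 -0.045]
```

```bash
g(){ python3 goal.py .515 -.0634 .0567 $1; }
python3 -m crank '[[[-0.4,0,1.2],[0,-0.002,0.12],40]]' >/dev/null; g -14; python3 -m crank '[[[-0.4,0,1.2],[0,-0.002,0.12],40]]' >/dev/null; g -21
```

```text
t 7.875 pos [ 0.5151 -0.0635  0.0568] rot [-1.7992e+02 -9.0000e-02 -1.4650e+01] F [-4.7  0.6 11.3] M [-0.01  0.84  0.09] g 0.67
shift [-0.1 -0.   0.1] rotv [-0.001 -0.002 -0.011]
t 8.0 pos [ 0.5151 -0.0635  0.0568] rot [-1.7991e+02 -5.0000e-02 -2.1740e+01] F [-5.5 -0.1 11.1] M [-0.01  0.82  0.03] g 0.668
shift [-0.1 -0.   0.1] rotv [-0.002 -0.001 -0.013]
```

```bash
g(){ python3 goal.py .515 -.0634 .0567 $1; }
python3 -m crank '[[[-0.3,-0.1,1.35],[0,-0.002,0.12],40]]' >/dev/null; g -28; python3 -m crank '[[[-0.3,-0.1,1.35],[0,-0.002,0.1],40]]' >/dev/null; g -35; python3 -m crank '[[[-0.3,-0.1,1.35],[0,-0.002,0.1],40]]' >/dev/null; g -40
python3 - <<'E'
from h import *
w=get_image("wrist");b=get_image("side")
cv2.imwrite("pics/8.png",np.vstack([cv2.resize(w["color"][150:330,130:390],(433,300)),cv2.resize(b["color"][150:280,150:310],(433,300))]))
E
```

```text
t 8.125 pos [ 0.5151 -0.0635  0.0567] rot [-179.91    0.    -28.84] F [-5.9 -0.5 12. ] M [-0.09  0.94  0.14] g 0.668
shift [-0.2  0.   0. ] rotv [-0.002 -0.    -0.015]
t 8.25 pos [ 0.5152 -0.0635  0.0567] rot [-1.7991e+02  4.0000e-02 -3.4760e+01] F [-5.5  0.2 12.5] M [-0.09  0.98  0.1 ] g 0.669
shift [-0.2  0.  -0. ] rotv [-0.002  0.001  0.004]
t 8.375 pos [ 0.5152 -0.0635  0.0566] rot [-1.7992e+02  9.0000e-02 -4.0670e+01] F [-4.6  0.1 13. ] M [-0.12  0.96  0.09] g 0.666
shift [-0.2  0.1 -0.1] rotv [-0.001  0.002 -0.012]
```

View pics/8.png

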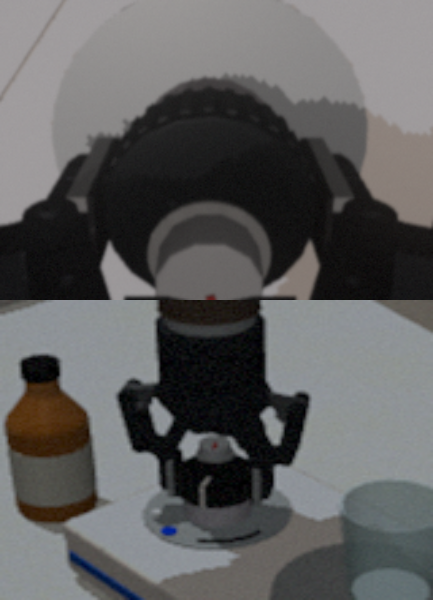

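Side view: the white pointer has moved with the jaws to (204,490), heading for the blue dot at (168,530). I continue to yaw −70.

```bash
g(){ python3 goal.py .515 -.0634 .0567 $1; }
python3 -m crank '[[[-0.3,0,1.3],[0,0,0.12],40]]' >/dev/null; g -47; python3 -m crank '[[[-0.2,0.2,1.3],[0,0,0.12],40]]' >/dev/null; g -54; python3 -m crank '[[[-0.2,0.2,1.3],[0,0,0.12],40]]' >/dev/null; g -61
```

```text
t 8.6 pos [ 0.5153 -0.0635  0.0567] rot [-1.799e+02  3.000e-02 -4.763e+01] F [-5.4 -0.1 13.3] M [-0.06  0.97  0.05] g 0.669
shift [-0.3  0.1 -0. ] rotv [-0.002  0.    -0.011]
t 8.725 pos [ 0.5153 -0.0636  0.0567] rot [-1.7985e+02 -2.0000e-02 -5.4730e+01] F [-4.9  0.5 12.1] M [0.05 0.99 0.08] g 0.664
shift [-0.4  0.2  0. ] rotv [-0.003 -0.    -0.013]
t 8.85 pos [ 0.5154 -0.0636  0.0567] rot [-1.7979e+02 -6.0000e-02 -6.1820e+01] F [-4.5  0.  11.7] M [-0.02  1.01  0.07] g 0.665
shift [-0.4  0.2  0. ] rotv [-0.004 -0.001 -0.014]
```

```bash
g(){ python3 goal.py .515 -.0634 .0567 $1; }
python3 -m crank '[[[-0.2,0.2,1.3],[0,0,0.09],40]]' >/dev/null; g -67;python3 -m crank '[[[-0.2,0.2,1.3],[0,0,0.05],40]]' >/dev/null; g -70
python3 - <<'E'
from h import *
b=get_image("side");c=cloud(b);im=b["color"].astype(int);K=np.array(b["K"]);Rm=rot(b);o=b["xyz"]
v,u=np.indices(im.shape[:2]);d=np.stack([(u-K[0,2])/K[0,0],(v-K[1,2])/K[1,1],np.ones(u.shape)],-1)@Rm.T
z=.1067;p=o+d*((z-o[2])/d[...,2])[...,None]
x,y=p[...,0]-.5148,p[...,1]+.0634
r=np.hypot(x,y);m=(r>.015)&(r<.0275)&(im.min(-1)>75)&(abs(c[...,2]-z)<.005)
print(m.sum(),np.c_[np.degrees(np.arctan2(y,x))%360,r*1000,im.min(-1)][0:0]); print(np.degrees(np.arctan2(y[m],x[m])).round()%360,(r[m]*1000).round())
cv2.imwrite("pics/9.png",cv2.resize(b["color"][195:260,190:280],(720,520),interpolation=cv2.INTER_CUBIC))
E
```

```text
t 8.975 pos [ 0.5154 -0.0637  0.0567] rot [-1.7973e+02 -1.0000e-01 -6.7150e+01] F [-5.5  0.9 11.9] M [-0.03  1.02  0.1 ] g 0.667
shift [-0.5  0.3  0. ] rotv [-0.005 -0.002 -0.003]
t 9.1 pos [ 0.5155 -0.0637  0.0567] rot [-1.7966e+02 -1.3000e-01 -7.0110e+01] F [-5.1  0.6 11.6] M [-0.03  1.03  0.1 ] g 0.666
shift [-0.5  0.3  0. ] rotv [-0.006 -0.002 -0.002]
9 []
[181. 185. 184. 187. 190. 194. 189. 191. 194.] [19. 17. 24. 22. 21. 19. 27. 26. 24.]
```

View pics/9.png

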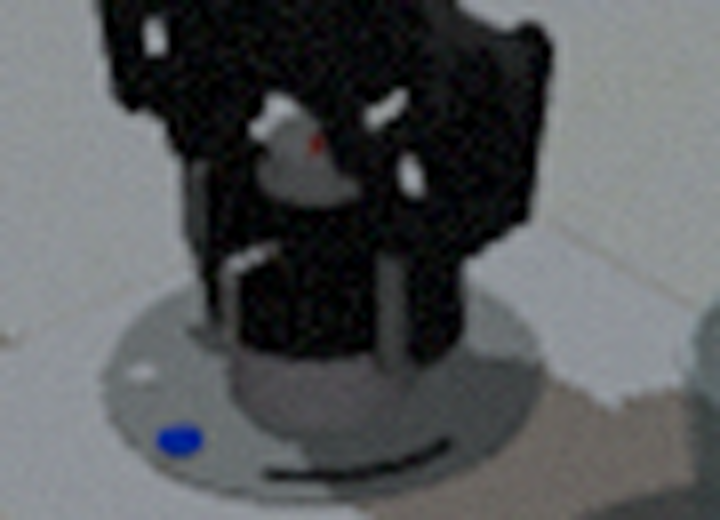

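Run:
```python
from h import *
def plane(i,z):
    K=np.array(i["K"]);v,u=np.indices(i["range_z"].shape)
    d=np.stack([(u-K[0,2])/K[0,0],(v-K[1,2])/K[1,1],np.ones(u.shape)],-1)@rot(i).T
    return i["xyz"]+d*((z-i["xyz"][2])/d[...,2])[...,None]
w=np.load("w.npy",allow_pickle=True).item();im=w["color"].astype(int);v,u=np.indices(im.shape[:2])
p=plane(w,.122)[...,:2];m=(u>=243)&(u<=254)&(v>=193)&(v<=205)
wt=np.clip(im.min(-1)-60,0,None)*m
rows=[(np.average(u[k,240:258],weights=wt[k,240:258]),k) for k in range(194,205)]
f=np.polyfit([r[1] for r in rows],[r[0] for r in rows],1);print("wrist line",f)
K=np.array(w["K"])
def h(i,uu,vv,z):
    d=rot(i)@np.array([(uu-K_[0,2])/K_[0,0],(vv-K_[1,2])/K_[1,1],1]);return i["xyz"]+d*(z-i["xyz"][2])/d[2]
K_=K;q=[h(w,np.polyval(f,k),k,.122) for k in (194,204)];A=np.array([.5146,-.0634])
for a in q: e=a[:2]-A;print("ptr from axis",np.degrees(np.arctan2(e[1],e[0]))%360,np.linalg.norm(e))
e=(q[1]-q[0])[:2];print("ptr dir",np.degrees(np.arctan2(e[1],e[0]))%360)
b=get_image("side");im=b["color"].astype(int);K_=np.array(b["K"])
v,u=np.indices(im.shape[:2]);m=(im[...,0]>im[...,1]+50)&(abs(u-212)<12)&(abs(v-250)<12)
D=h(b,u[m].mean(),v[m].mean(),.063);e=D[:2]-A;print("side dot",D,np.degrees(np.arctan2(e[1],e[0]))%360,np.linalg.norm(e))
# crop px -> pointer line ends
for (x,y) in ((235,266),(280,246)):
  for z in (.105,.107,.109):
    P=h(b,190+x/8-.5,195+y/8-.5,z);e=P[:2]-A;print(z,P,np.degrees(np.arctan2(e[1],e[0]))%360,np.linalg.norm(e))
```

```text
wrist line [-1.56501750e-01  2.79569625e+02]
ptr from axis 265.9332013158646 0.018212071926131005
ptr from axis 264.12899610776975 0.029681462268474172
ptr dir 261.2692295157001
side dot [ 0.47105558 -0.07061659  0.063     ] 189.4100670918271 0.044138370483509146
0.105 [ 0.49074031 -0.06510211  0.105     ] 184.08047646569952 0.023920327534452286
0.107 [ 0.48948793 -0.06795108  0.107     ] 190.27226744878197 0.0255211344317088
0.109 [ 0.48823556 -0.07080005  0.109     ] 195.67852504216222 0.02738329192801123
0.105 [ 0.50437876 -0.06236093  0.105     ] 174.1953502791488 0.010273923715025073
0.107 [ 0.50307295 -0.06522063  0.107     ] 188.97540547301693 0.011669946655145227
0.109 [ 0.50176714 -0.06808034  0.109     ] 200.03769124783653 0.013659719436008544
```

Pointer and dot agree: the side camera gives 190° against 189.4° with shared bias, and the wrist-based estimate is 194.5° against 195°. I let it rise slowly, still gripped, watching that Fz stays upward.

```bash
g(){ python3 goal.py .515 -.0634 .0719 -70|head -1; }
python3 -m crank '[[[0,0,-0.5],[0,0,0],40]]' >/dev/null; g; python3 -m crank '[[[0,0,-1.5],[0,0,0],40]]' >/dev/null; g;python3 -m crank '[[[0,0,-2],[0,0,0],40]]' >/dev/null; g
```

```text
t 9.325 pos [ 0.5155 -0.0637  0.0581] rot [-1.7963e+02 -1.5000e-01 -7.0070e+01] F [-3.9  0.3  9.1] M [ 0.12  0.92 -0.05] g 0.667
t 9.45 pos [ 0.5155 -0.0637  0.0603] rot [-1.7961e+02 -1.6000e-01 -7.0070e+01] F [-3.9  0.9  8.5] M [ 0.06  0.76 -0.  ] g 0.667
t 9.575 pos [ 0.5155 -0.0637  0.0629] rot [-1.7959e+02 -1.7000e-01 -7.0080e+01] F [-3.7  0.3  6.5] M [ 0.07  0.73 -0.08] g 0.672
```

Still an upward spring force well off the buffer, so the ring is rising in the notch.

```bash
g(){ python3 goal.py .5146 -.0634 .0719 -70; }
python3 -m crank '[[[0,0,-2],[0,0,0],40],[[0,0,-2],[0,0,0],40]]' >/dev/null; g; python3 -m crank '[[[0,0,-1],[0,0,0],40]]' >/dev/null; g
```

```text
t 9.825 pos [ 0.5155 -0.0637  0.0677] rot [-179.56   -0.19  -70.08] F [-2.3 -0.4  5.5] M [0.03 0.62 0.03] g 0.667
shift [-0.6  0.7 -4.2] rotv [-0.008 -0.003 -0.001]
t 9.95 pos [ 0.5155 -0.0637  0.069 ] rot [-179.55   -0.2   -70.08] F [-1.9  0.7  4.7] M [ 0.04  0.58 -0.03] g 0.671
shift [-0.6  0.7 -2.9] rotv [-0.008 -0.003 -0.001]
```

```bash
g(){ python3 goal.py .5146 -.0634 .0719 -70; }
python3 -m crank '[[[0,0,-1.5],[0,0,0],40]]' >/dev/null; g; python3 -m crank '[[[0,0,-0.5],[0,0,0],40]]' >/dev/null; g; python3 -m crank '[[[0,0,0],[0,0,0],62],[[0,0,0],[0,0,0],85.4],[[0,0,0],[0,0,0],85.4],[[0,0,0],[0,0,0],85.4]]' >/dev/null; g
```

```text
t 10.075 pos [ 0.5155 -0.0637  0.0706] rot [-179.55   -0.2   -70.08] F [-1.8  0.8  5.5] M [-0.02  0.47  0.02] g 0.668
shift [-0.6  0.7 -1.3] rotv [-0.008 -0.004 -0.001]
t 10.2 pos [ 0.5155 -0.0637  0.0712] rot [-179.54   -0.2   -70.08] F [-1.5  0.9  4.6] M [0.01 0.53 0.  ] g 0.667
shift [-0.6  0.7 -0.7] rotv [-0.008 -0.004 -0.001]
t 10.7 pos [ 0.5164 -0.0637  0.07  ] rot [-179.5    -0.21  -70.08] F [-0.4  0.4 -0.1] M [-0.02 -0.03  0.05] g 1.004
shift [-0.9  1.6 -2. ] rotv [-0.009 -0.004 -0.001]
```

```bash
python3 -m crank '[[[-0.5,1,-12],[0,0,0],85.4],[[0,0,-20],[0,0,0],85.4],[[0,0,-30],[0,0,0],85.4],[[0,0,-40],[0,0,0],85.4],[[0,0,-40],[0,0,-0.18],85.4],[[0,0,-30],[0,0,-0.18],85.4],[[0,0,0],[0,0,-0.18],85.4],[[0,0,0],[0,0,-0.18],85.4],[[0,0,0],[0,0,-0.18],85.4],[[0,0,0],[0,0,-0.18],85.4]]'; python3 -m crank '[[[0,0,0],[0,0,0],85.4],[[0,0,0],[0,0,0],85.4]]'
python3 - <<'E'
from h import *
w=get_image("wrist");c=cloud(w);im=w["color"].astype(int);np.save("w3.npy",w,allow_pickle=True)
rr=np.hypot(c[...,0]-.5146,c[...,1]+.0632)
for lo,hi in((.104,.128),(.128,.14)):
  m=(rr<.028)&(c[...,2]>lo)&(c[...,2]<hi);print(m.sum(),c[m].mean(0),np.median(c[m][:,2]))
v,u=np.argwhere(m).mean(0);v=int(v);u=int(u);print(u,v)
i=w["color"][max(v-65,0):v+65,max(u-75,0):u+75];cv2.imwrite("pics/10.png",np.hstack([cv2.resize(i,(400,347),interpolation=cv2.INTER_CUBIC),cv2.resize(get_image("scene")["color"][100:260,60:360],(400,347))]))
E
```

```text
time_s: 11.95
ee_pos: [0.5137, -0.0635, 0.2568]
tcp_rot: [-180.0, -1.1, -6.2]
wrist_force: [-0.3, -0.3, -0.0]
gripper_width: 0.997
time_s: 12.2
ee_pos: [0.5137, -0.0635, 0.2583]
tcp_rot: [-180.0, -1.2, -6.4]
wrist_force: [-0.2, 0.2, -0.2]
gripper_width: 1.001
1723 [ 0.51462014 -0.06094787  0.12161056] 0.12179800049406203
402 [ 0.51459477 -0.06374389  0.13359933] 0.13367145565129068
254 178
```

View pics/10.png

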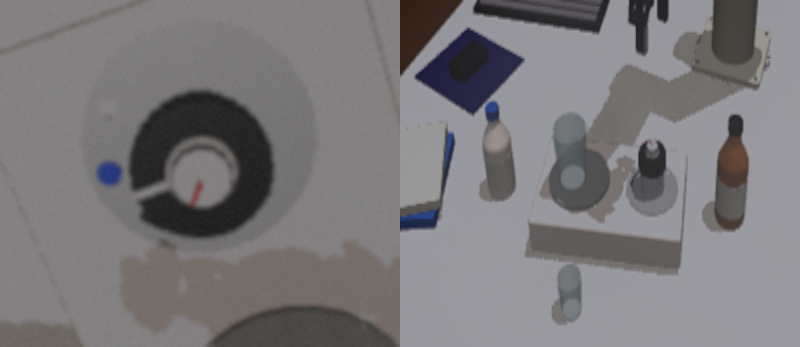

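The ring is up again (top at 0.1218, as at the start), and the pointer faces the blue dot, with the beaker and bottles standing. Now I put numbers on the pointer, the dot and the red line.

Run:
```python
from h import *
def go(f):
    w=np.load(f,allow_pickle=True).item();im=w["color"].astype(int);K=np.array(w["K"]);v,u=np.indices(im.shape[:2])
    d=np.stack([(u-K[0,2])/K[0,0],(v-K[1,2])/K[1,1],np.ones(u.shape)],-1)@rot(w).T
    P=lambda z:(w["xyz"]+d*((z-w["xyz"][2])/d[...,2])[...,None])[...,:2]-[.5146,-.0634]
    ang=lambda e:round(float(np.degrees(np.arctan2(e[1],e[0]))%360),1)
    e=P(.122);r=np.hypot(e[...,0],e[...,1]);m=(r>.0175)&(r<.026)&(im.min(-1)>70);print(f,"ptr",m.sum(),ang(np.average(e[m],axis=0,weights=im.min(-1)[m]-50)))
    e=P(.063);r=np.hypot(e[...,0],e[...,1]);m=(im[...,0]>im[...,2]+50)&(r<.056);print("dot",ang(e[m].mean(0)),r[m].mean())
    e=P(.134);r=np.hypot(e[...,0],e[...,1]);s=im[...,2]-im[...,0];m=(r<.0115)&(r>.003)&(s>25);print("red",m.sum(),ang(np.average(e[m],axis=0,weights=s[m])))
go("w.npy");go("w3.npy")
```

```text
w.npy ptr 30 265.1
dot 195.3 0.04668115371118093
red 19 249.5
w3.npy ptr 35 198.9
dot 195.0 0.04655627840782753
red 20 249.6
```

The fine knob has not moved (249.5→249.6°). The pointer reads 3.9° short of the dot, within tolerance (5.7°) but close, so I'll measure from nearer.

```bash
python3 -m crank '[[[0,0,40],[0,0.02,-0.11],85.4],[[0,0,40],[0,0,0],85.4],[[0,0,0],[0,0,0],85.4],[[0,0,0],[0,0,0],85.4]]'
python3 - <<'E'
from h import *
w=get_image("wrist");np.save("w4.npy",w,allow_pickle=True)
im=w["color"].astype(int);c=cloud(w);K=np.array(w["K"]);v,u=np.indices(im.shape[:2])
d=np.stack([(u-K[0,2])/K[0,0],(v-K[1,2])/K[1,1],np.ones(u.shape)],-1)@rot(w).T
P=lambda z:(w["xyz"]+d*((z-w["xyz"][2])/d[...,2])[...,None])[...,:2]
ang=lambda e:round(float(np.degrees(np.arctan2(e[1],e[0]))%360),1)
def circ(q): 
    A=np.c_[2*q,np.ones(len(q))];s=np.linalg.lstsq(A,(q**2).sum(1),rcond=None)[0];return s[:2],np.sqrt(s[2]+s[:2]@s[:2])
def edge(mask,z):
    n=cv2.findContours(mask.astype(np.uint8),0,1)[0];n=max(n,key=len)[:,0];q=P(z)[n[:,1],n[:,0]]
    return circ(q)
near=np.hypot(c[...,0]-.5146,c[...,1]+.0634)<.04
k,kr=edge(near&(abs(c[...,2]-.134)<.003),.134);print("knob",k,kr)
t,tr=edge(near&(abs(c[...,2]-.122)<.003),.122);print("ring",t,tr)
B=(im[...,0]>im[...,2]+50)&(np.hypot(*(P(.063)-k).transpose(2,0,1))<.056);D=P(.063)[B].mean(0)
for A in (k,t,np.array([.5146,-.0634])):
    e=P(.122)-A;r=np.hypot(e[...,0],e[...,1]);s=np.clip(im.min(-1)-60,0,None);m=(r>.015)&(r<.027)&(s>10)&(e[...,0]<0)&(abs(c[...,2]-.122)<.004)
    q=e[m];g=q.mean(0);V=np.linalg.svd(q-g)[2][0];V*=np.sign(V@g)
    print("axis",A,"ptr",m.sum(),ang(np.average(q,axis=0,weights=s[m])),"dir",ang(V),"dot",ang(D-A),np.linalg.norm(D-A))
v0,u0=map(int,np.argwhere(near).mean(0));cv2.imwrite("pics/11.png",cv2.resize(w["color"][v0-60:v0+60,u0-75:u0+75],(750,600),interpolation=cv2.INTER_CUBIC))
E
```

```text
time_s: 12.8
ee_pos: [0.5177, -0.0639, 0.1789]
tcp_rot: [179.8, -2.6, -0.1]
wrist_force: [0.1, 0.3, 1.0]
gripper_width: 0.997
knob [ 0.51453033 -0.06384735] 0.011403480519366932
ring [ 0.51449131 -0.0640268 ] 0.028279596094476757
axis [ 0.51453033 -0.06384735] ptr 88 199.5 dir 159.6 dot 194.7 0.04628572815053921
axis [ 0.51449131 -0.0640268 ] ptr 87 198.9 dir 159.6 dot 194.5 0.04620271369468854
axis [ 0.5146 -0.0634] ptr 89 200.8 dir 159.2 dot 195.2 0.0464685548981054
```

View pics/11.png

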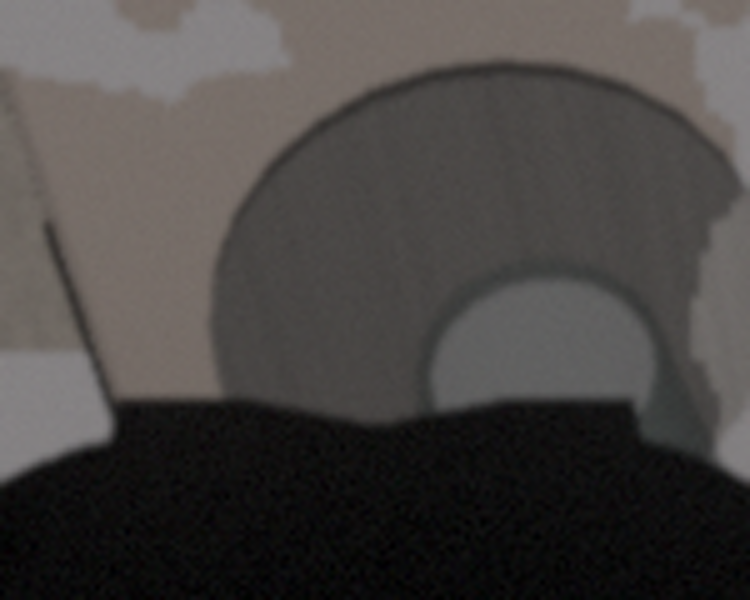

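The crop missed the ring: it shows the steel plate. The mask was also contaminated, since the pointer direction came out at 159°. I redo it on the saved image with a connected component.

Run:
```python
from h import *
for f,k in (("w4.npy",[.51451,-.0639]),("w3.npy",[.5146,-.0636]),("w.npy",[.5146,-.0636])):
    w=np.load(f,allow_pickle=True).item();k=np.array(k)
    im=w["color"].astype(int);K=np.array(w["K"]);v,u=np.indices(im.shape[:2])
    d=np.stack([(u-K[0,2])/K[0,0],(v-K[1,2])/K[1,1],np.ones(u.shape)],-1)@rot(w).T
    P=(w["xyz"]+d*((.122-w["xyz"][2])/d[...,2])[...,None])[...,:2]-k
    r=np.hypot(P[...,0],P[...,1]);a=np.degrees(np.arctan2(P[...,1],P[...,0]))%360
    g=im.min(-1)
    for lo,hi in((.017,.019),(.019,.021),(.021,.023),(.023,.025),(.025,.027)):
        m=(r>lo)&(r<hi)&(a>170)&(a<300);h=np.histogram(a[m],bins=np.arange(170,301,5),weights=g[m])[0]/np.maximum(1,np.histogram(a[m],bins=np.arange(170,301,5))[0])
        s=np.clip(g-60,0,None)*m;print(f,lo,h.astype(int),"wmean",((s*a).sum()/s.sum()).round(1))
w=np.load("w4.npy",allow_pickle=True).item()
K=np.array(w["K"]);q=rot(w).T@(np.array([.5145,-.0638,.122])-w["xyz"]);U,V=(K@q/q[2])[:2].astype(int);print(U,V)
cv2.imwrite("pics/12.png",cv2.resize(w["color"][V-60:V+60,U-75:U+75],(750,600),interpolation=cv2.INTER_CUBIC))
```

```text
w4.npy 0.017 [ 34  32  31  41  97 124 109  48  32  32  32  31  31  31  32  34  35  42
  49  67  75  66  48  51  50  45] wmean 219.1
w4.npy 0.019 [ 34  33  32  35  78 126  92  36  31  31  31  32  30  30  31  30  31  29
  29  30  31  29  30  30  30  28] wmean 197.9
w4.npy 0.021 [ 34  33  33  35  88 124  81  39  33  32  32  30  31  31  30  30  30  29
  29  31  30  29  28  29  29  29] wmean 197.2
w4.npy 0.023 [ 34  33  34  34  84 125  78  34  33  31  31  31  31  31  31  30  30  30
  30  28  29  26  27  26  26  28] wmean 197.5
w4.npy 0.025 [ 35  35  35  34  72 124  65  33  33  32  31  32  31  31  31  30  31  30
  28  26  28  27  27  27  26  28] wmean 197.2
w3.npy 0.017 [ 37  36  36  44  88 117 113  74  41  36  34  35  37  37  34  37  34  38
  45  45  45  39  42  37  37  39] wmean 199.1
w3.npy 0.019 [ 36  35  35  36  81 120  98  51  35  35  34  35  35  33  31  33  34  32
  34  36  33  33  33  33  35  35] wmean 198.5
w3.npy 0.021 [ 38  35  36  39  79 118 100  43  36  34  35  35  33  34  32  34  33  35
  33  34  35  32  33  34  33  34] wmean 198.3
w3.npy 0.023 [ 37  37  36  36  64 119  84  4
[... 182 characters left out ...]
  33  32  34  31  33  31] wmean 197.8
w.npy 0.017 [ 36  36  37  36  35  36  34  37  34  35  35  35  33  39  36  40  40  63
 111 121  83  49  42  36  41  38] wmean 264.4
w.npy 0.019 [ 38  36  36  36  36  35  36  35  34  34  34  34  34  33  35  34  33  61
 110 115  59  36  35  36  32  33] wmean 265.3
w.npy 0.021 [ 38  35  37  37  35  36  34  34  33  35  35  35  34  34  33  34  34  51
 102 111  52  34  34  33  34  33] wmean 265.1
w.npy 0.023 [ 37  37  35  35  35  37  36  35  34  35  35  36  35  34  34  33  33  41
 111 105  45  32  36  33  32  32] wmean 265.4
w.npy 0.025 [ 39  39  38  35  36  36  36  37  33  34  34  35  35  34  35  34  34  48
 110 102  44  34  33  33  33  32] wmean 264.3
248 199
```

View pics/12.png

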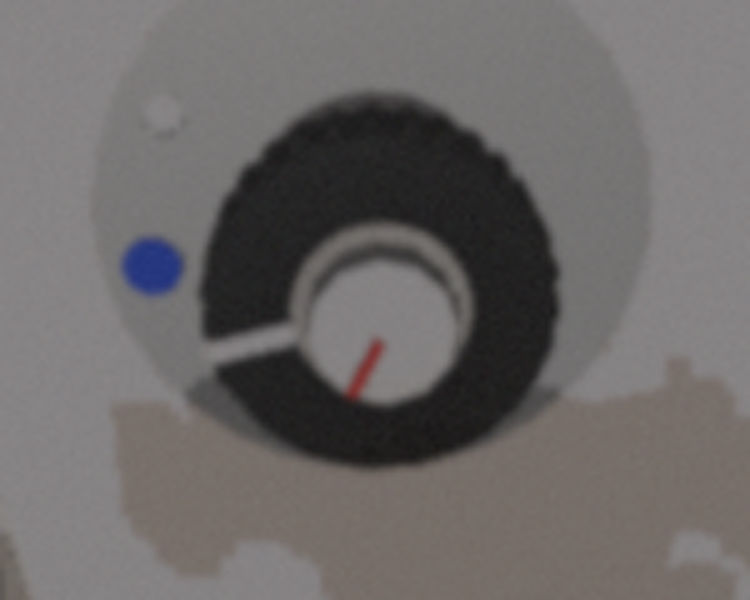

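From close by the pointer reads 197.4° and the dot 194.7°. That is 2.7° (0.05 rad) short, inside the 0.1 rad tolerance; the ring is fully up and the gripper is clear. Handing in.

Run:
```python
from h import *
a=np.load("sc.npy");i=get_image("scene");c=cloud(i)
for n,(x,y) in dict(beaker=(188,165),white=(133,170),amber=(309,180)).items(): print(n,(c[y-6:y+7,x-6:x+7]-a[y-6:y+7,x-6:x+7]).reshape(-1,3).__abs__().mean(0).round(4))
s=read_state();print(s["time_s"],s["wrist_force"],s["ee_pos"]);print(sign_off())
```

```text
beaker [0.0019 0.0011 0.0015]
white [0.0065 0.0052 0.0058]
amber [0.0019 0.0003 0.0014]
12.9 [-0.48491936  0.25644217  0.21416948] [ 0.51791982 -0.0639208   0.17902151]
the job is handed in; nothing more can be done
None
```

The ring is on the blue dot and locked, and the job was handed in at about 12.9 s. No verdict was reported.

**What I did:** I gripped the ring across its sides and pushed it down about 15 mm to its buffer, with 12–14 N in all. I turned the gripper 70° clockwise at no more than about 0.15 N m. Then I let the ring rise in the notch, opened the fingers and backed off upward.

**Last checks:**
- **Ring height:** its top is at 0.1218 m, as at the start, so it has risen fully.
- **Pointer:** it reads 197.4° against the dot's 194.7°, about 0.05 rad short and inside the 0.1 rad tolerance. Coarser readings of the same thing gave 0.05 to 0.1 rad short, so the margin is not large.
- **Fine knob:** its red line went from 249.5° to 249.6°, so it did not turn.
- **Beaker and bottles:** they stand as before. Their depth readings differ by about 2 mm for the beaker and amber bottle. They differ by about 6 mm for the white bottle, which I put down to noise because the arm never went near it.
- **Gripper:** it is open and clear, with a wrist force of about 0.

**Disagreements:**
- **Tool height:** the cameras put the fingertips about 38 mm higher than the reported TCP implies. My first close, at the documented height, met nothing above the ring; I then went by the cameras for height.
- **Side force:** the wrist also read about 5 N sideways while the ring was down.
- **Turn angle:** the gripper turned 70° but the pointer only about 67°, so there was some slip or settling in the notch.

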